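Check the load heads with the force stylus

ROBOT

A 7-joint arm with a two-finger parallel gripper is mounted at the origin on the work surface. World frame = base frame: x ahead of the robot, y to its left, z up, the work surface at z = 0. Lengths are in m, angles in rad, forces in N, time in s.
With the tool pointing down it reaches from about 0.35 to 0.9 m from the base axis. Payload 19.9 kg.
Tool frame: the origin (TCP) lies midway between the tips of the shut fingers; the grasp point (between the pads) lies 19 mm behind it (r.pinch_z is the distance from the TCP to the grasp point, in m); x points along the fingers, y is the direction in which the jaws open and shut, and the axes are right-handed (so a half turn about x gives the same grasp; the last joint's range is limited). The gripper opens to 85 mm and grips with 20 to 120 N. Pads are 22 mm wide; open, the fingers measure 114 mm over their backs; the gripper's body (76 mm by 85 mm) begins 54 mm behind the grasp point. The pads swing forward as they close: fully open they stand 13 mm farther back than shut.
Start: joints at [-1.145, 0.417, -0.01, 1.614, 0.005, 1.111, -0.053], TCP at [0.281, 0.558, 0.231] pointing down, gripper open.
Joint ranges: [-2.81, 2.81], [-0.39, 2.02], [-1.27, 1.25], [0.06, 2.57], [-1.19, 4.33], [0.19, 2], [-2.82, 2.82]. Speed limits (rad/s): [1.89, 1.89, 2.39, 2.39, 3.01, 3.01, 3.01].

INTERFACE

Orientations are given as a unit quaternion [w, x, y, z].
In Python, from plant import r, viewer gives the robot as it stands.
- The arm moves only by the tool servo_tool, never from a script. Its argument "deltas" is a list of rows, each an object of numbers: "tx", "ty", "tz": the shift along the world's x, y, z in mm; "turn": the turn about the world's z in degrees; "gripper": the gripper command: -1 is fully open, 1 is shut, values between are in proportion. In form: [{"tx": .., "ty": .., "tz": .., "turn": .., "gripper": ..}, ...]. A call has 1 to 8 rows; each row shifts and turns the pose as measured when the row begins; what a row does not reach is not made up. A row lasts 1/12 s, in which the tool goes at most 41.7 mm and 7.16 degrees, less where a joint would pass 70% of its speed; a pose out of reach is approached as far as the arm can. A call is refused whole if a number of a shift passes 41.7 or a number of a turn 7.16, either way. A call with a gripper value outside its range is refused whole. The fingers move at their own pace and stop on an object; "newtons" is the grip in N (left out, the last holds). Time passes only in rows, so rows that do not move let the fingers close. It gives the time, the measured TCP pose, the force and the opening at its end, in the units of the state.
- r.read_state(): the state, without advancing time (a new reading comes with each control period).
- viewer.camera(name): name is "scene" or "top"; returns the picture (384x512x3 uint8, red, green, blue); there is no depth.
- viewer.camera_params(name): a dict with "intrinsics" (3x3 intrinsics, pixels), "distortion" ([k1, k2, p1, p2, k3] as OpenCV has them; the pictures are not rectified), "extrinsics" (4x4, takes a point from camera to world coordinates). Camera axes: x right, y down, z forward; pixel columns grow to the right and rows downward; lengths in m; the calibration is good to about 2 mm. A picture is of the moment at which its call begins. camera_params takes no time and is no camera call.
- r.sign_off(): hands the job in, once; it reports no verdict.
Trained networks look in the newest picture that a camera, given by its name, has taken for a name from the list of things; names that differ only in an ending like _2 or _b are one class to them, and where a whole thing is asked for, a point or a joint stands for the part that bears it (a point fixed in the world has none). Each returns a list of dicts, best first, with "confidence" (0 to 1); they miss things now and then, are a little off and sometimes report something else, mostly with a low value. They report only what shows in the picture. A call takes as long as a camera call. They do not tell look-alikes from the thing itself.
- viewer.masks_of(camera, query): "mask" (384x512 bool, what is visible of it) and "xy" ([column, row] in pixels, amid what is visible of it).
- viewer.landmark_of(camera, query): "xy" ([column, row] in pixels: a listed point, or the origin of a listed thing).
The state is a dict: "time": time; "joint_positions": joint angles; "qd": joint speeds; "joint_torque": joint torques, N m; "position": TCP position; "ee_rot": TCP orientation; "force": force on the tool from outside, world axes, zero at the start; "wrist_torque": the same for the moment, N m; "grip_width": finger opening in m.
Only numpy, scipy, OpenCV 4.12 (cv2) and the standard library are available. Lean on these libraries where they do the work, as an engineer would, in place of code of your own. Each camera call takes 0.05 s, during which the arm holds its last target. There are 200 camera calls.

TASK

Check the three load heads of the crush tester: take the stylus from its stand and, holding it upright, press its tip on the centre dot of each sprung anvil in turn, the smallest anvil first, then the medium, then the largest, each with a gentle steady push of about 5 newtons for a good half second and never more than 15. Then lower the stylus fully home in its stand before you let go of it, and leave everything else on the bench where it is.

Things in the scene. Friction and masses are not known exactly. Their poses are not given: they have to be found in the camera images.
- stylus_grip (a point): Centre of the handle of the stylus, a straight rigid tool 138 mm long, about 140 g, hanging upright in its stand at the start. The handle is a plain grey round bar, 20 mm across, 66 mm long; this point is on its axis, 108 mm above the tip, 30 mm below the handle's top and 36 mm above the collar's top. z points from tip to handle.
- stylus_tip (a point): Lowest point of the stylus's round nose, on its axis, 108 mm below stylus_grip. The thin steel tip is 6 mm across and 24 mm long, then widens by a cone to a shaft 20 mm across.
- stylus_collar (a point): Centre of the underside of the stylus's collar, a flat disc 38 mm across and 6 mm thick between shaft and handle; this face rests on the stand's rim. 66 mm above the tip.
- stand_rim (a point): Centre of the mouth of the stylus's stand, at rim height: a fixed upright black tube, 44 mm outside, 28 mm inside, rim 76 mm above the bench, 68 mm deep, on a dark foot disc 76 mm across. The stylus's shaft hangs in it with 4 mm of play all round, collar on the rim, tip 10 mm above the bench.
- head_small: Fixed grey load head 64 x 64 x 30 mm; origin at the centre of its underside, on the bench, z up. On its axis, a dark sleeve 44 mm across carries a flat aluminium anvil 14 mm across with a dark dot at its centre. The anvil's top is 44 to 60 mm above the bench, unknown, different on each head. Sprung: it sinks 1 mm per 1.5 N, at most 10 mm, and springs back; the sleeve stays put.
- head_medium: Fixed grey load head 64 x 64 x 30 mm; origin at the centre of its underside, on the bench, z up. On its axis, a dark sleeve 44 mm across carries a flat aluminium anvil 24 mm across with a dark dot at its centre. The anvil's top is 44 to 60 mm above the bench, unknown, different on each head. Sprung: it sinks 1 mm per 1.5 N, at most 10 mm, and springs back; the sleeve stays put.
- head_large: Fixed grey load head 64 x 64 x 30 mm; origin at the centre of its underside, on the bench, z up. On its axis, a dark sleeve 44 mm across carries a flat aluminium anvil 36 mm across with a dark dot at its centre. The anvil's top is 44 to 60 mm above the bench, unknown, different on each head. Sprung: it sinks 1 mm per 1.5 N, at most 10 mm, and springs back; the sleeve stays put.
- weight_a: Bystander, leave alone: steel knobbed laboratory weight, 40 mm across, 64 mm tall; origin at the centre of its underside.
- weight_b: Bystander, leave alone: steel knobbed laboratory weight, 50 mm across, 69 mm tall; origin at the centre of its underside.
- clamp_block: Bystander, leave alone: specimen clamp of four aluminium blocks on a dark plate, 66 x 40 x 24 mm; origin at the centre of its underside.
- tape: Bystander, leave alone: roll of brown tape lying flat, 84 mm across, 25 mm tall; origin at the centre of its underside.
- jar: Bystander, leave alone: small amber closed jar, 52 mm across, 65 mm tall; origin at the centre of its underside.
- driver: Bystander, leave alone: a screwdriver lying on the bench; origin at the underside of its middle, x along it.
- mug: Bystander, leave alone: white mug, 76 mm across, 85 mm tall; origin at the centre of its underside.
There are look-alikes about, which are no part of the job. Leave any pink look-alike of the head_small alone. What is shaped like the part that bears stand_rim but yellow is not meant.

How it is judged:
By the outcome, as a careful person would: the job done as asked, in the order asked, and still so for the second after the job is handed in, with the robot touching nothing.
It also fails if it takes over 64 s, if anything falls off the work surface, if the arm or the gripper's body presses on something with over 40 N, if the wrist force passes 120 N, or if a joint passes its speed limit or range.

## Working session

There is one attempt and no reset: what is moved stays moved. The work goes in short steps, Python scripts to look and compute and a tool call to move; the robot and the scene stay as the last step left them, time stands still between calls to the robot, and variables do not carry over. Pictures are saved under pics/ and viewed, about 8 in all and at most 12, crops included, and the job is handed in when it is done.

Besides the shell and the picture viewer there is one more tool, called after ">>>" as name([rows], argument=value, ...), one row to a line, values as JSON. servo_tool: Moves the arm, as the interface text tells. Its arguments: {"type":"object","properties":{"deltas":{"type":"array","items":{"type":"object","properties":{"tx":{"type":"number"},"ty":{"type":"number"},"tz":{"type":"number"},"turn":{"type":"number"},"gripper":{"type":"number"}}}},"newtons":{"type":"number"}},"required":["deltas"]}

```bash
ls; mkdir -p pics; cat > h.py <<'E'
import numpy as np, cv2
from plant import r, viewer
def ray(c,xy):
    p=viewer.camera_params(c);K=np.array(p["intrinsics"],float);E=np.array(p["extrinsics"],float)
    u=cv2.undistortPoints(np.array([[xy]],float),K,np.array(p["distortion"],float))[0,0]
    return E[:3,3],E[:3,:3]@np.array([u[0],u[1],1])
def at_z(c,xy,z):
    o,d=ray(c,xy);return o+d*(z-o[2])/d[2]
def tri(a,b):
    (o1,d1),(o2,d2)=ray("top",a),ray("scene",b)
    A=np.stack([d1,-d2],1);s=np.linalg.lstsq(A,o2-o1,rcond=None)[0]
    p,q=o1+d1*s[0],o2+d2*s[1];return (p+q)/2,np.linalg.norm(p-q)
def proj(c,P):
    p=viewer.camera_params(c);E=np.linalg.inv(np.array(p["extrinsics"],float))
    return cv2.projectPoints(np.array(P,float).reshape(-1,1,3),cv2.Rodrigues(E[:3,:3])[0],E[:3,3],np.array(p["intrinsics"],float),np.array(p["distortion"],float))[0][:,0]
E
python3 - <<'E'
from h import *
np.set_printoptions(precision=3,suppress=True)
for c in("top","scene"):
    im=viewer.camera(c);cv2.imwrite(f"pics/{c}0.png",cv2.resize(im[:,:,::-1],(800,600),interpolation=cv2.INTER_CUBIC))
    print(c,np.array(viewer.camera_params(c)["extrinsics"])[:3,3])
    for q in("stylus_grip","stylus_collar","stand_rim","head_small","head_medium","head_large"):
        print(q,[(np.round(d["xy"],1).tolist(),round(d["confidence"],2)) for d in viewer.landmark_of(c,q)])
print(r.read_state())
E
```

```text
pics
top [0.296 0.049 1.381]
stylus_grip [([180.6, 251.7], 0.61), ([236.5, 231.0], 0.53)]
stylus_collar [([241.3, 233.7], 0.48), ([234.7, 228.6], 0.18)]
stand_rim [([214.6, 277.5], 0.91), ([235.1, 234.2], 0.7)]
head_small [([213.0, 149.1], 0.75), ([312.8, 180.5], 0.68)]
head_medium [([357.0, 232.8], 0.83)]
head_large [([182.3, 200.0], 0.63)]
scene [0.985 0.357 0.836]
stylus_grip [([295.2, 170.3], 0.68)]
stylus_collar [([296.2, 176.7], 0.5)]
stand_rim [([336.5, 156.1], 0.72)]
head_small [([266.7, 293.3], 0.88), ([190.9, 197.9], 0.8)]
head_medium [([187.4, 144.4], 0.79)]
head_large []
{'time': 0.7, 'joint_positions': array([-1.145,  0.417, -0.01 ,  1.614,  0.005,  1.111, -0.053]), 'qd': array([-0.002, -0.   , -0.   ,  0.001, -0.   ,  0.   , -0.001]), 'joint_torque': array([ -0.002, -86.407,   0.678, -43.513,   0.019,   0.002,   0.   ]), 'position': array([0.281, 0.558, 0.231]), 'ee_rot': array([ 0.688,  0.164,  0.688, -0.164]), 'force': array([-1.055,  0.112,  0.029]), 'wrist_torque': array([ 0.015,  0.002, -0.013]), 'grip_width': 0.08540738563234138}
```

View pics/top0.png

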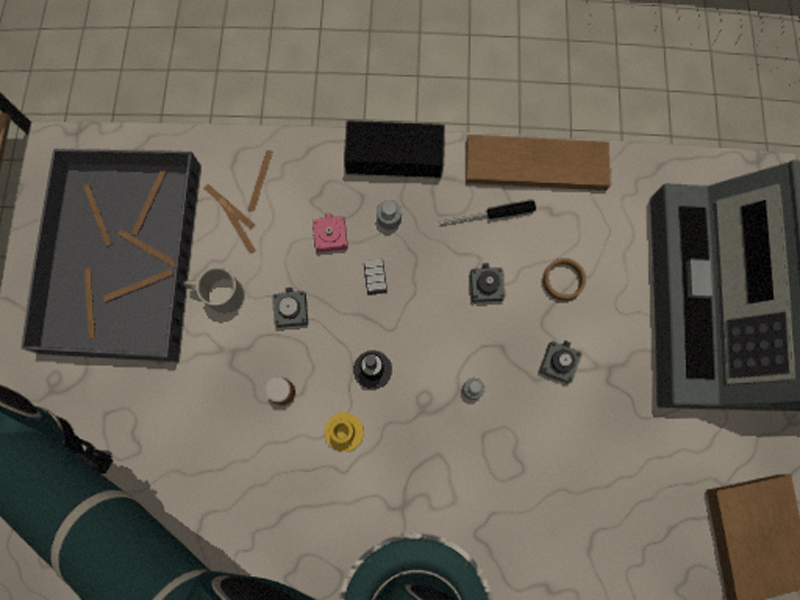

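View pics/scene0.png

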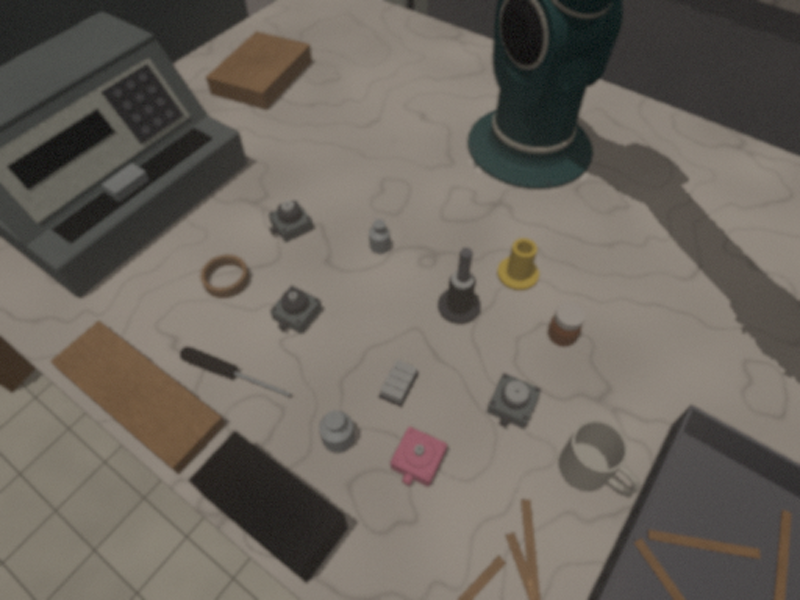

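The top picture shows three grey heads: (487,284) small, (560,361) medium and (290,308) large, in 800x600 pixels. The pink one at (330,233) is the head_small look-alike and the yellow stand at (344,432) is the stand_rim look-alike. The black stand holding the stylus is at (372,368). One enlarged crop will confirm this.

```bash
python3 - <<'E'
from h import *
np.set_printoptions(precision=3,suppress=True)
P={"top":[(238,235),(312,181),(358,230),(186,197)],"scene":[(295,178),(190,196),(187,138),(330,254)]}
rows=[]
for c in P:
    im=np.mean([viewer.camera(c).astype(float) for _ in range(6)],0); np.save(f"{c}.npy",im)
    K=np.array(viewer.camera_params(c)["intrinsics"]);print(c,K[0,0])
    t=[]
    for x,y in P[c]:
        k=cv2.resize(np.clip(im[y-20:y+20,x-20:x+20]*1.6,0,255).astype(np.uint8)[:,:,::-1],(200,200),interpolation=cv2.INTER_CUBIC)
        t.append(k)
    rows.append(np.hstack(t))
cv2.imwrite("pics/crops.png",np.vstack(rows))
E
```

```text
top 451.3883100247164
scene 371.36669903879533
```

View pics/crops.png

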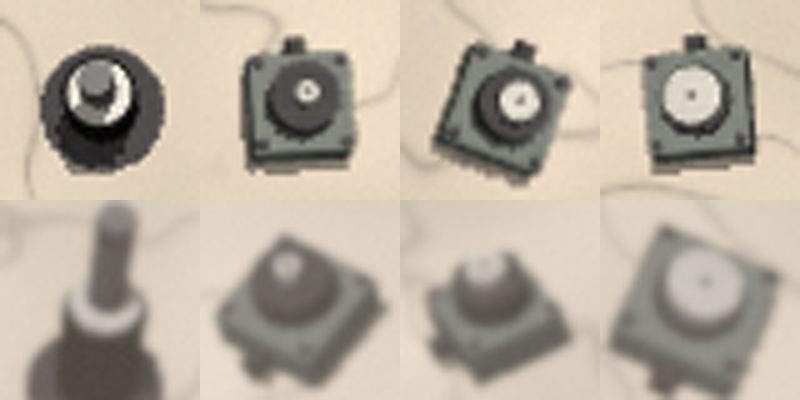

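The crops agree. In the top view, left to right: the stylus hangs in the black stand, then the small, medium and large grey heads with clear dots. None of them is pink or yellow. Next I measure disc centroids and triangulate.

```bash
cat > m.py <<'E'
from h import *
np.set_printoptions(precision=4,suppress=True)
im={c:cv2.cvtColor(np.load(c+".npy").astype(np.float32)/255,cv2.COLOR_RGB2GRAY) for c in("top","scene")}
def blob(c,seed,R,show=0):
    x0,y0=np.round(seed).astype(int)-R
    S=8;g=cv2.resize(im[c][y0:y0+2*R+1,x0:x0+2*R+1],None,fx=S,fy=S,interpolation=cv2.INTER_CUBIC)
    cy=cx=int((R+.5)*S)
    hi=np.percentile(g[cy-12:cy+12,cx-12:cx+12],90);lo=np.percentile(g,3);m=(g>(hi+lo)/2).astype(np.uint8)
    n,l,st,ce=cv2.connectedComponentsWithStats(m)
    i=min(range(1,n),key=lambda i:np.hypot(*(ce[i]-cx))+(st[i,4]<60)*99)
    h=cv2.convexHull(np.argwhere(l==i)[:,::-1].astype(np.int32))
    M=cv2.moments(h);c0=np.array([M["m10"],M["m01"]])/M["m00"]
    return (c0+.5)/S-.5+[x0,y0],M["m00"]/S/S
if __name__=="__main__":
    S={"small":((313.2,178.8),(187.2,192.8),4),"medium":((361.6,229.8),(184,131.5),6),"large":((184.2,195.8),(330.2,250.6),9)}
    for k,(a,b,R) in S.items():
        A,aa=blob("top",a,R);B,bb=blob("scene",b,R);P,e=tri(A,B)
        print(k,A,aa,B,bb,P,"gap",e,"expected px",proj("top",P),proj("scene",P))
        print("   at z=.052:",at_z("top",A,.052),at_z("scene",B,.052))
    # collar: top view, handle top
    for nm,xy,z in(("collar top",(237.4,232.2),.082),("handle top",(236.6,229.9),.148)): print(nm,at_z("top",xy,z))
    for nm,xy,z in(("handle top sc",(298.2,161.5),.148),("collar sc",(295.6,178),.079)): print(nm,at_z("scene",xy,z))
    q=r.read_state()["ee_rot"];from scipy.spatial.transform import Rotation as T
    print(T.from_quat(np.roll(q,-1)).as_matrix(),r.pinch_z)
E
python3 m.py
```

```text
small [313.0961 178.7309] 15.0859375 [186.8139 190.4356] 25.1171875 [ 0.6323 -0.1177  0.0527] gap 0.001321901116919013 expected px [[312.9137 178.8512]] [[186.5603 190.3959]]
   at z=.052: [ 0.6328 -0.1183  0.052 ] [ 0.6316 -0.1175  0.052 ]
medium [361.4815 229.698 ] 47.6171875 [183.6712 129.486 ] 98.15625 [ 0.4806 -0.2622  0.0675] gap 0.0005741606555736077 expected px [[361.4002 229.7525]] [[183.5723 129.4677]]
   at z=.052: [ 0.483  -0.2661  0.052 ] [ 0.4704 -0.2743  0.052 ]
large [183.8772 195.4357] 106.9453125 [331.3245 248.9695] 217.0546875 [0.563  0.2704 0.0542] gap 0.0011017948488967783 expected px [[183.7009 195.4875]] [[331.0872 248.9241]]
   at z=.052: [0.5636 0.2702 0.052 ] [0.5616 0.2706 0.052 ]
collar top [0.4562 0.1017 0.082 ]
handle top [0.4543 0.1016 0.148 ]
handle top sc [0.4537 0.1025 0.148 ]
collar sc [0.4515 0.1006 0.079 ]
[[ 0.     0.45   0.893]
 [-0.     0.893 -0.45 ]
 [-1.    -0.     0.   ]] 0.0187
```

>>> servo_tool([
  {"tx":14,"ty":-37,"tz":0,"turn":3},
  {"tx":14,"ty":-37,"tz":0,"turn":3},
  {"tx":14,"ty":-37,"tz":0,"turn":3},
  {"tx":14,"ty":-37,"tz":0,"turn":3},
  {"tx":14,"ty":-37,"tz":0,"turn":3},
  {"tx":14,"ty":-37,"tz":0,"turn":3},
  {"tx":14,"ty":-37,"tz":0,"turn":3},
  {"tx":14,"ty":-37,"tz":0,"turn":3},
])

```text
$.deltas[0]: bad value
```

>>> servo_tool([
  {"tx":14,"ty":-37,"tz":0,"turn":3,"gripper":-1},
  {"tx":14,"ty":-37,"tz":0,"turn":3,"gripper":-1},
  {"tx":14,"ty":-37,"tz":0,"turn":3,"gripper":-1},
  {"tx":14,"ty":-37,"tz":0,"turn":3,"gripper":-1},
  {"tx":14,"ty":-37,"tz":0,"turn":3,"gripper":-1},
  {"tx":14,"ty":-37,"tz":0,"turn":3,"gripper":-1},
  {"tx":14,"ty":-37,"tz":0,"turn":3,"gripper":-1},
  {"tx":14,"ty":-37,"tz":0,"turn":3,"gripper":-1},
])

```text
time: 1.97
position: [0.3898, 0.2566, 0.2303]
ee_rot: [0.706, 0.007, 0.708, -0.006]
force: [0.7, 0.5, 0.9]
grip_width: 0.0853
```

>>> servo_tool([
  {"tx":14,"ty":-36,"tz":0,"turn":1,"gripper":-1},
  {"tx":14,"ty":-36,"tz":0,"turn":0,"gripper":-1},
  {"tx":14,"ty":-36,"tz":0,"turn":0,"gripper":-1},
  {"tx":14,"ty":-36,"tz":0,"turn":0,"gripper":-1},
  {"tx":8,"ty":-10,"tz":0,"turn":0,"gripper":-1},
  {"tx":0,"ty":0,"tz":0,"turn":0,"gripper":-1},
])

```text
time: 2.47
position: [0.4573, 0.0865, 0.2323]
ee_rot: [0.708, 0.003, 0.706, -0.0]
force: [-0.1, 0.3, 0.1]
grip_width: 0.0853
```

>>> servo_tool([
  {"tx":-2,"ty":15,"tz":0,"turn":0,"gripper":-1},
  {"tx":0,"ty":0,"tz":0,"turn":0,"gripper":-1},
  {"tx":0,"ty":0,"tz":0,"turn":0,"gripper":-1},
])

```text
time: 2.72
position: [0.4552, 0.1012, 0.2325]
ee_rot: [0.708, 0.004, 0.706, -0.002]
force: [-0.8, -1.3, 0.3]
grip_width: 0.0851
```

```bash
python3 - <<'E'
from h import *
for c in("top","scene"):
    im=viewer.camera(c); 
    p=proj(c,[[.455,.1015,.148]])[0];x,y=np.round(p).astype(int);print(c,p)
    k=cv2.resize(im[y-40:y+40,x-50:x+50,::-1],(500,400),interpolation=cv2.INTER_CUBIC)
    cv2.imwrite(f"pics/a_{c}.png",k)
a=cv2.imread("pics/a_scene.png");cv2.imwrite("pics/a.png",a)
s=r.read_state();print(s["position"],s["time"])
E
```

```text
top [236.63392861 229.64482351]
scene [297.5680668  161.65581284]
[0.45521529 0.1014268  0.23249038] 2.8167
```

View pics/a.png

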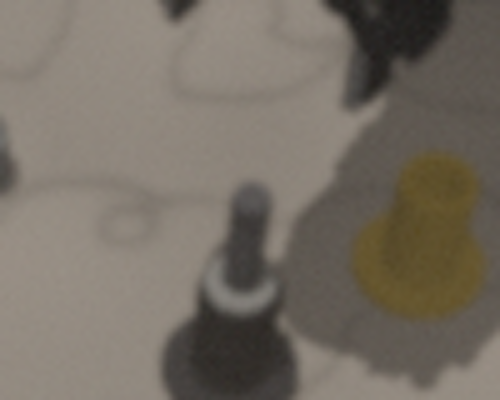

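The handle top is at (250,195) in the crop, where I predicted it (250,200), and it lies between the open fingers. I'll descend.

>>> servo_tool([
  {"tx":0,"ty":0,"tz":-30,"turn":0,"gripper":-1},
  {"tx":0,"ty":0,"tz":-35,"turn":0,"gripper":-1},
  {"tx":0,"ty":0,"tz":-30,"turn":0,"gripper":-1},
  {"tx":0,"ty":0,"tz":-20,"turn":0,"gripper":-1},
  {"tx":0,"ty":0,"tz":0,"turn":0,"gripper":-1},
  {"tx":0,"ty":0,"tz":0,"turn":0,"gripper":-1},
])

```text
time: 3.32
position: [0.4552, 0.1032, 0.1154]
ee_rot: [0.71, 0.003, 0.704, 0.001]
force: [0.1, 0.2, -0.1]
grip_width: 0.0856
```

>>> servo_tool([
  {"tx":0,"ty":-1,"tz":-15,"turn":0,"gripper":-1},
  {"tx":0,"ty":0,"tz":0,"turn":0,"gripper":0},
  {"tx":0,"ty":0,"tz":0,"turn":0,"gripper":0.4},
  {"tx":0,"ty":0,"tz":0,"turn":0,"gripper":0.5},
  {"tx":0,"ty":0,"tz":0,"turn":0,"gripper":0.6},
  {"tx":0,"ty":0,"tz":0,"turn":0,"gripper":0.6},
  {"tx":0,"ty":0,"tz":0,"turn":0,"gripper":0.6},
  {"tx":0,"ty":0,"tz":0,"turn":0,"gripper":0.6},
], newtons=20)

```text
time: 3.98
position: [0.4587, 0.1039, 0.1083]
ee_rot: [0.713, 0.004, 0.701, 0.002]
force: [0.6, -0.1, -2.1]
grip_width: 0.0194
```

```bash
python3 - <<'E'
from h import *
for i in range(3):
    s=r.read_state();print(s["time"],s["position"],s["ee_rot"],s["grip_width"],s["joint_positions"].round(4),s["force"]);viewer.camera("top")
E
```

```text
3.9833 [0.45872253 0.10388994 0.10825371] [0.71275363 0.00399323 0.70139902 0.00239313] 0.01938287217349134 [-0.462   0.3114  0.2036  2.1135 -0.1023  0.7073  1.3773] [ 0.56354184 -0.1053078  -2.09682899]
4.0333 [0.45869488 0.10385529 0.10819422] [0.7127153  0.00399753 0.70143806 0.00236183] 0.018993101150487073 [-0.4619  0.3115  0.2035  2.1136 -0.1023  0.7073  1.3773] [ 0.59747165 -0.51502665 -1.21538962]
4.0833 [0.45860298 0.10382948 0.10801146] [0.71261878 0.00396428 0.70153644 0.00231956] 0.01961421838037835 [-0.4619  0.3119  0.2035  2.1137 -0.1024  0.7072  1.3774] [-0.11918827 -1.46572601 -0.99951752]
```

>>> servo_tool([
  {"tx":0,"ty":0,"tz":0,"turn":0,"gripper":1},
  {"tx":0,"ty":0,"tz":0,"turn":0,"gripper":1},
  {"tx":0,"ty":0,"tz":0,"turn":0,"gripper":1},
], newtons=70)

```text
time: 4.38
position: [0.4583, 0.1038, 0.1077]
ee_rot: [0.712, 0.004, 0.702, 0.002]
force: [-0.2, -1.0, -2.0]
grip_width: 0.0185
```

```bash
python3 - <<'E'
from h import *
s=r.read_state();print(s["time"],s["position"],s["ee_rot"],s["grip_width"],s["force"])
E
```

```text
4.3833 [0.45828674 0.10375482 0.10767558] [0.71232451 0.00385488 0.70183616 0.00222397] 0.01853297373916879 [-0.21581948 -1.04646756 -2.03398829]
```

>>> servo_tool([
  {"tx":0,"ty":0,"tz":15,"turn":0,"gripper":1},
  {"tx":0,"ty":0,"tz":25,"turn":0,"gripper":1},
  {"tx":0,"ty":0,"tz":30,"turn":0,"gripper":1},
  {"tx":0,"ty":0,"tz":25,"turn":0,"gripper":1},
  {"tx":0,"ty":0,"tz":0,"turn":0,"gripper":1},
  {"tx":0,"ty":0,"tz":0,"turn":0,"gripper":1},
])

```text
time: 4.88
position: [0.4565, 0.1029, 0.2053]
ee_rot: [0.711, 0.003, 0.703, 0.001]
force: [-0.1, -1.0, -1.9]
grip_width: 0.0185
```

```bash
python3 - <<'E'
from h import *
s=r.read_state();print(s["time"],s["position"],s["ee_rot"],s["grip_width"],s["force"])
p=s["position"]
im=viewer.camera("scene")
T=[.4545,p[1],p[2]-.0977];G=[.4545,p[1],p[2]+.0103+.03]
a=proj("scene",[T,G,[.455,.1015,.076]]);print(a)
x,y=np.round(a[0]).astype(int)
k=cv2.resize(im[y-50:y+30,x-50:x+50,::-1],(800,640),interpolation=cv2.INTER_CUBIC)[:600]
k=np.clip(k*1.4,0,255)
for q in a: cv2.circle(k,tuple(np.round((q-[x-50,y-50]+.5)*8).astype(int)),4,(0,0,255),1)
cv2.imwrite("pics/b.png",k)
print([(d["xy"],d["confidence"]) for d in viewer.landmark_of("scene","stylus_tip")])
E
```

```text
4.8833 [0.45649721 0.10294824 0.20533603] [0.71096781 0.0033567  0.70321509 0.00143212] 0.018483686867972367 [-0.14720788 -0.98630317 -1.93872867]
[[296.72318439 172.21475641]
 [302.19532969 133.17221392]
 [295.06068009 179.75074396]]
[([296.2, 171.8], 0.79)][ WARN:0@1.256] global loadsave.cpp:1063 imwrite_ Unsupported depth image for selected encoder is fallbacked to CV_8U.
```

View pics/b.png

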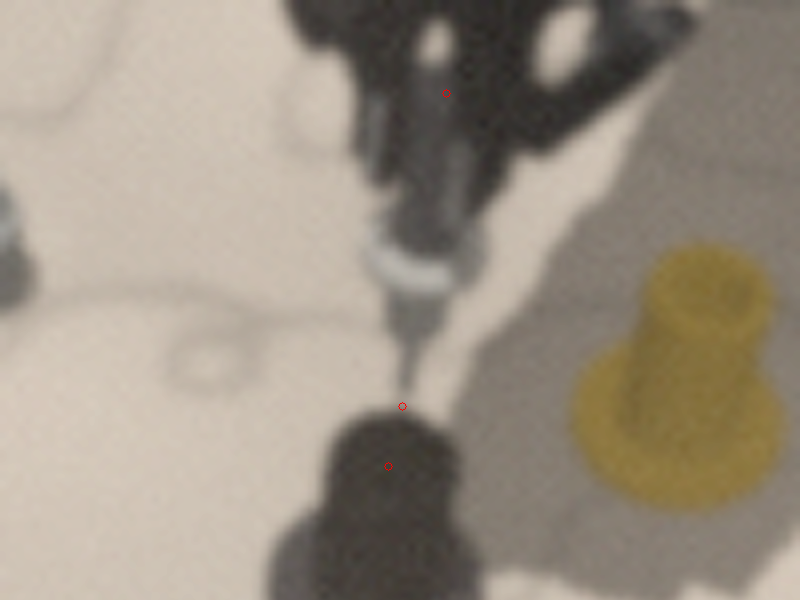

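The tip shows at (296,172), within half a pixel of the prediction, and it is clear of the stand. Next is the small head.

>>> servo_tool([
  {"tx":12,"ty":-15,"tz":0,"turn":0,"gripper":1},
  {"tx":24,"ty":-30,"tz":0,"turn":0,"gripper":1},
  {"tx":24,"ty":-30,"tz":0,"turn":0,"gripper":1},
  {"tx":24,"ty":-30,"tz":0,"turn":0,"gripper":1},
  {"tx":24,"ty":-30,"tz":0,"turn":0,"gripper":1},
  {"tx":24,"ty":-30,"tz":0,"turn":0,"gripper":1},
  {"tx":22,"ty":-27,"tz":0,"turn":0,"gripper":1},
  {"tx":11,"ty":-14,"tz":0,"turn":0,"gripper":1},
])

```text
time: 5.65
position: [0.621, -0.1089, 0.1936]
ee_rot: [0.706, -0.001, 0.709, 0.005]
force: [0.3, 0.0, -0.5]
grip_width: 0.0186
```

>>> servo_tool([
  {"tx":0,"ty":0,"tz":0,"turn":0,"gripper":1},
  {"tx":0,"ty":0,"tz":0,"turn":0,"gripper":1},
])

```text
time: 5.82
position: [0.6213, -0.1139, 0.1894]
ee_rot: [0.704, 0.0, 0.71, 0.003]
force: [-0.2, 1.2, -0.8]
grip_width: 0.0183
```

```bash
cat > s.py <<'E'
from h import *
from scipy.spatial.transform import Rotation as T
np.set_printoptions(precision=4,suppress=True)
s=r.read_state();p=s["position"];R=T.from_quat(np.roll(s["ee_rot"],-1)).as_matrix()
# tip in tool frame, from grasp state
R0=T.from_quat(np.roll([0.71232451,0.00385488,0.70183616,0.00222397],-1)).as_matrix();p0=np.array([.4583,.1038,.1077])
yt=.1038+R0[1,0]*.0977
tt=R0.T@(np.array([.4545,yt,.010])-p0); ax=R@R0.T@[0,0,1]
tip=p+R@tt
if __name__=="__main__": print("t",s["time"],"tcp",p,"tip",tip,"axis",ax,"F",s["force"],"w",s["grip_width"])
E
python3 s.py
```

```text
t 5.8167 tcp [ 0.6213 -0.1139  0.1894] tip [ 0.6151 -0.1135  0.0918] axis [0.024  0.005  0.9997] F [-0.245   1.2118 -0.8265] w 0.018288025658462714
```

>>> servo_tool([
  {"tx":9,"ty":-2,"tz":0,"turn":0,"gripper":1},
  {"tx":8,"ty":-2,"tz":-10,"turn":0,"gripper":1},
  {"tx":0,"ty":0,"tz":-10,"turn":0,"gripper":1},
  {"tx":0,"ty":0,"tz":0,"turn":0,"gripper":1},
  {"tx":0,"ty":0,"tz":0,"turn":0,"gripper":1},
])

```text
time: 6.23
position: [0.6378, -0.1143, 0.1652]
ee_rot: [0.702, -0.0, 0.712, 0.004]
force: [1.3, 0.2, 0.2]
grip_width: 0.0183
```

```bash
cat > look.py <<'E'
from s import *
import sys
A=np.array(eval(sys.argv[1]));n=sys.argv[2]
print("t",s["time"],"tcp",p,"tip",tip,"axis",ax,"F",s["force"],"need mm",(A-tip)*1e3)
im=np.mean([viewer.camera("scene").astype(float) for _ in range(4)],0)
for d in viewer.landmark_of("scene","stylus_tip"): print(d["xy"],d["confidence"],at_z("scene",d["xy"],tip[2]))
a=proj("scene",[tip,A]);print(a)
x,y=np.round(a[1]).astype(int)
k=cv2.resize(im[y-35:y+25,x-30:x+30,::-1],(600,600),interpolation=cv2.INTER_CUBIC)
k=np.clip(k*1.4,0,255).astype(np.uint8)
for q,col in zip(a,((0,0,255),(0,255,0))): cv2.circle(k,tuple(np.round((q-[x-30,y-35]+.5)*10).astype(int)),3,col,1)
cv2.imwrite(f"pics/{n}.png",k)
E
python3 look.py "[.632,-.118,.0527]" c
```

```text
t 6.2333 tcp [ 0.6378 -0.1143  0.1652] tip [ 0.6312 -0.1138  0.0677] axis [0.0287 0.0033 0.9996] F [1.3267 0.1814 0.1777] need mm [  0.7951  -4.1702 -14.981 ]
[187.1, 182.6] 0.73 [ 0.6195 -0.1242  0.0677]
[[187.0549 187.4369]
 [186.5275 190.2786]]
```

View pics/c.png

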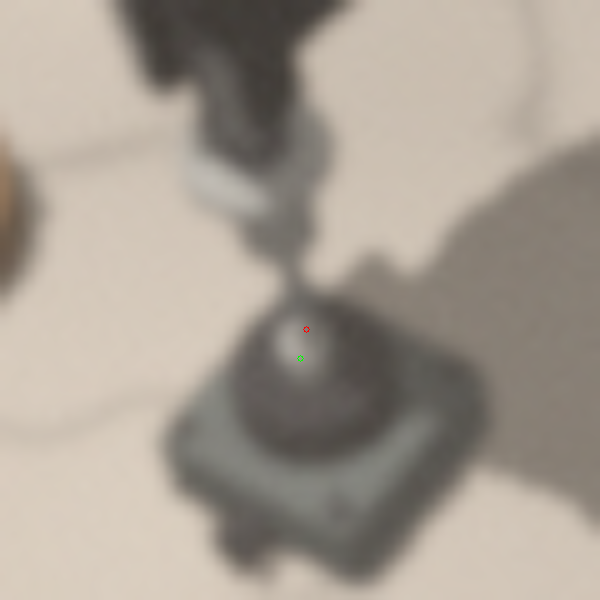

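```bash
python3 - <<'E'
from m import *
from s import s,ax,tip
for n,a,b in(("small",(313.1,178.73),(187,188.7)),("med",(361.5,229.7),(183.6,130.6)),("large",(183.9,195.45),(330.8,250.2))):
    print(n,tri(a,b))
    for z in(.044,.052,.06): print("   ",z,at_z("top",a,z),proj("scene",at_z("top",a,z)))
# profile of original scene images
for n,(x,y) in dict(small=(187,189),med=(184,130),large=(331,250)).items():
    print(n,(im["scene"][y-7:y+8,x]*255).astype(int),(im["scene"][y,x-7:x+8]*255).astype(int))
c=tip+ax*.069;print(proj("scene",[tip,c,tip+ax*.024]),"upright:",proj("scene",[tip+[0,0,.069]]))
E
```

```text
small (array([ 0.6307, -0.1169,  0.0592]), np.float64(0.0011002660400515455))
    0.044 [ 0.6349 -0.1193  0.044 ] [[185.9297 192.7032]]
    0.052 [ 0.6328 -0.1183  0.052 ] [[186.2643 190.5943]]
    0.06 [ 0.6308 -0.1173  0.06  ] [[186.6033 188.4595]]
med (array([ 0.4812, -0.2632,  0.0628]), np.float64(0.0009256582627959342))
    0.044 [ 0.4841 -0.268   0.044 ] [[182.5609 135.0092]]
    0.052 [ 0.483  -0.2661  0.052 ] [[182.8629 133.1378]]
    0.06 [ 0.4818 -0.2642  0.06  ] [[183.1688 131.2438]]
large (array([0.564 , 0.2707, 0.0497]), np.float64(0.00044218870871704776))
    0.044 [0.5652 0.2715 0.044 ] [[330.332  251.8179]]
    0.052 [0.5636 0.2701 0.052 ] [[330.7263 249.4737]]
    0.06 [0.562  0.2688 0.06  ] [[331.1253 247.1001]]
small [118  95  75  70  84 102 107 108 105  94  81  71  65  64  64] [105  81  68  69  84 105 110 108 108 101  80  67  64  65  66]
med [131 131 132 132 132 129 124 118 118 118 113  98  83  71  65] [128 120 114 119 123 121 117 118 122 120 108  87  77  91 112]
large [106 115 120 121 121 120 112 107 115 122 123 123 122 117 102] [117 123 123 123 122 117 109 107 115 122 123 123 122 116 105]
[[186.6516 187.1844]
 [181.8696 170.8784]
 [185.0526 181.7373]] upright: [[182.3131 170.3334]]
```

>>> servo_tool([
  {"tx":0,"ty":-2,"tz":-2,"turn":0,"gripper":1},
  {"tx":0,"ty":0,"tz":-2,"turn":0,"gripper":1},
  {"tx":0,"ty":0,"tz":0,"turn":0,"gripper":1},
])

```text
time: 6.73
position: [0.6383, -0.1173, 0.1631]
ee_rot: [0.703, -0.0, 0.711, 0.004]
force: [0.2, -0.5, -1.8]
grip_width: 0.0187
```

```bash
python3 s.py
```

```text
t 6.7333 tcp [ 0.6383 -0.1173  0.1631] tip [ 0.632  -0.1168  0.0655] axis [0.0255 0.0036 0.9997] F [ 0.1828 -0.508  -1.8387] w 0.01866365042898793
```

>>> servo_tool([
  {"tx":-1,"ty":1,"tz":-2,"turn":0,"gripper":1},
  {"tx":0,"ty":0,"tz":-2,"turn":0,"gripper":1},
  {"tx":0,"ty":0,"tz":-1,"turn":0,"gripper":1},
])

```text
time: 6.98
position: [0.6372, -0.1164, 0.1579]
ee_rot: [0.703, -0.0, 0.711, 0.004]
force: [-0.7, -0.2, -1.4]
grip_width: 0.0185
```

```bash
python3 look.py "[.6311,-.1155,.059]" d
```

```text
t 6.9833 tcp [ 0.6372 -0.1164  0.1579] tip [ 0.631  -0.1159  0.0603] axis [0.025  0.0036 0.9997] F [-0.6724 -0.2337 -1.3971] need mm [ 0.1129  0.4349 -1.3242]
[186.2, 184.6] 0.57 [ 0.6222 -0.1263  0.0603]
[[186.9342 188.6769]
 [187.108  189.0846]]
```

View pics/d.png

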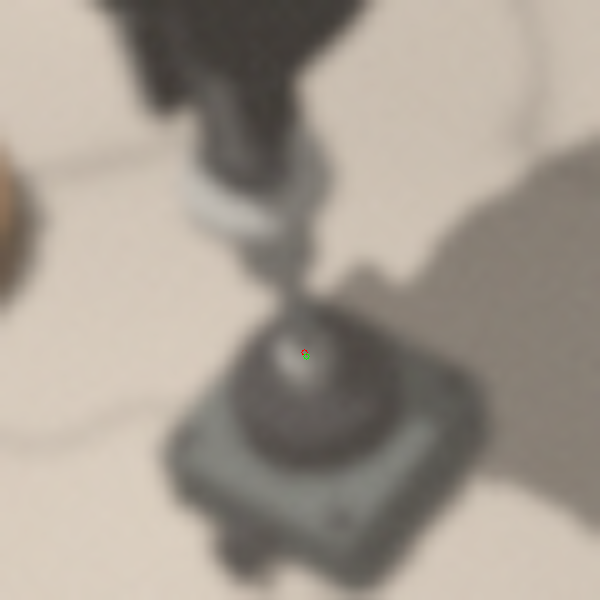

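```bash
cat > diff.py <<'E'
from s import *
import sys
x,y=eval(sys.argv[1])
n=np.mean([viewer.camera("scene").astype(float) for _ in range(8)],0).mean(2);o=np.load("scene.npy").mean(2)
d=(n-o)[y-9:y+6,x-7:x+8]
print("cols",x-7,"..");
for i,w in enumerate(d.astype(int)): print(y-9+i,w)
print(tip,proj("scene",tip))
E
python3 diff.py 187,189
```

```text
cols 180 ..
180 [ -5 -27 -44 -50 -51 -52 -50 -38 -17   0   3  -2 -12 -17 -14]
181 [  1 -14 -31 -42 -47 -48 -43 -26  -7   1  -3 -16 -29 -33 -29]
182 [  5  -2 -13 -23 -34 -38 -29 -13  -2  -3 -15 -29 -37 -39 -37]
183 [  7   5   2  -5 -14 -20 -13  -5  -3 -12 -26 -36 -39 -40 -40]
184 [  8   8   7   4   0  -3  -1   0  -6 -16 -26 -32 -36 -38 -40]
185 [  7   8   8   6   3   2   3  -1  -8 -14 -17 -24 -29 -33 -36]
186 [  9   8   7   5   1  -2  -6 -13 -19 -18 -16 -14 -17 -23 -29]
187 [  8   7   4   5   0  -7 -19 -27 -31 -25 -18 -11 -13 -17 -17]
188 [  7   6   3   1   1  -5 -17 -29 -32 -29 -17 -12 -11 -12 -12]
189 [  6   3   3   2   4   0  -9 -18 -24 -23 -15 -11 -10 -11 -12]
190 [  5   4   1   3   3   2  -1  -5 -13 -12  -9  -8 -10 -10 -11]
191 [  4   4   2   2   2   4   4   1  -4  -2  -3  -7  -9 -12 -11]
192 [ 4  4  3  3  3  5  4  3  1  0 -2 -7 -9 -9 -9]
193 [ 3  2  3  2  3  1  3  3  3  1 -1 -3 -6 -6 -6]
194 [ 4  3  2  3  1  3  2  3  2  2  1  0 -1 -1 -3]
[ 0.6312 -0.1159  0.0607] [[186.8587 188.6512]]
```

>>> servo_tool([
  {"tx":0,"ty":-0.5,"tz":-2,"turn":0,"gripper":1},
  {"tx":0,"ty":0,"tz":-1.5,"turn":0,"gripper":1},
])

```text
time: 7.8
position: [0.6375, -0.1169, 0.1548]
ee_rot: [0.704, -0.0, 0.71, 0.004]
force: [-0.2, -0.5, -1.1]
grip_width: 0.0185
```

```bash
python3 s.py
```

```text
t 7.8 tcp [ 0.6375 -0.1169  0.1548] tip [ 0.6314 -0.1165  0.0572] axis [0.0242 0.0037 0.9997] F [-0.1706 -0.4813 -1.087 ] w 0.01848142173318288
```

>>> servo_tool([
  {"tx":0,"ty":0,"tz":-2,"turn":0,"gripper":1},
  {"tx":0,"ty":0,"tz":-1,"turn":0,"gripper":1},
])

```text
time: 7.97
position: [0.6376, -0.117, 0.1515]
ee_rot: [0.704, -0.0, 0.71, 0.004]
force: [0.1, -0.1, 2.9]
grip_width: 0.0188
```

>>> servo_tool([
  {"tx":0,"ty":0,"tz":-2,"turn":0,"gripper":1},
])

```text
time: 8.05
position: [0.6379, -0.117, 0.1498]
ee_rot: [0.704, -0.0, 0.71, 0.004]
force: [-0.6, -0.7, 5.3]
grip_width: 0.0186
```

```bash
python3 s.py
```

```text
t 8.05 tcp [ 0.6379 -0.117   0.1498] tip [ 0.6318 -0.1165  0.0522] axis [0.0234 0.0036 0.9997] F [-0.5909 -0.7138  5.3414] w 0.018604438787312907
```

>>> servo_tool([
  {"tx":-0.5,"ty":0,"tz":1,"turn":0,"gripper":1},
  {"tx":0,"ty":0,"tz":0,"turn":0,"gripper":1},
  {"tx":0,"ty":0,"tz":0,"turn":0,"gripper":1},
])

```text
time: 8.3
position: [0.6377, -0.117, 0.1511]
ee_rot: [0.704, -0.0, 0.71, 0.004]
force: [-0.2, 1.2, 3.8]
grip_width: 0.0183
```

>>> servo_tool([
  {"tx":0,"ty":0,"tz":0,"turn":0,"gripper":1},
  {"tx":0,"ty":0,"tz":0,"turn":0,"gripper":1},
  {"tx":0,"ty":0,"tz":0,"turn":0,"gripper":1},
  {"tx":0,"ty":0,"tz":0,"turn":0,"gripper":1},
  {"tx":0,"ty":0,"tz":0,"turn":0,"gripper":1},
])

```text
time: 8.72
position: [0.6376, -0.117, 0.1514]
ee_rot: [0.704, -0.0, 0.71, 0.004]
force: [-1.1, 0.1, 3.4]
grip_width: 0.0184
```

```bash
python3 s.py; python3 diff.py 187,189
```

```text
t 8.7167 tcp [ 0.6376 -0.117   0.1514] tip [ 0.6316 -0.1165  0.0538] axis [0.0225 0.0036 0.9997] F [-1.0822  0.132   3.3968] w 0.01844790319072165
cols 180 ..
180 [-14 -32 -44 -47 -47 -50 -52 -47 -28  -7  -4 -12 -17 -18 -10]
181 [ -6 -26 -45 -50 -50 -50 -48 -44 -30 -16 -18 -29 -34 -32 -24]
182 [  1 -16 -35 -46 -48 -43 -37 -32 -26 -23 -30 -37 -39 -38 -33]
183 [  5  -3 -19 -32 -37 -29 -17 -17 -19 -26 -34 -38 -39 -40 -38]
184 [  8   3  -2 -12 -19 -12  -3  -5 -14 -22 -28 -33 -36 -38 -40]
185 [  8   8   4   0  -3   0   2  -5 -13 -17 -18 -24 -28 -33 -36]
186 [  8   8   7   4   0  -4  -8 -17 -24 -22 -16 -15 -18 -23 -29]
187 [  8   8   6   3  -6 -18 -24 -30 -36 -33 -21 -12 -14 -16 -17]
188 [  8   6   3   0  -9 -18 -25 -31 -37 -34 -21 -13 -11 -12 -13]
189 [  6   4   3   0  -1  -7 -18 -26 -29 -24 -15 -12 -11 -12 -11]
190 [  5   4   2   4   5   2 -10 -18 -19 -12  -8  -8 -11 -11 -11]
191 [  4   4   2   3   5   7   2  -4  -6  -2  -2  -7  -9 -11 -11]
192 [  4   3   3   3   3   7   7   4   0  -1  -3  -8  -9 -10  -9]
193 [ 3  3  3  3  3  2  4  3  4  0 -3 -5 -6 -7 -7]
194 [ 4  4  3  2  3  2  2  2  2  1  0 -1 -2 -2 -2]
[ 0.6316 -0.1165  0.0538] [[186.987  190.2113]]
```

>>> servo_tool([
  {"tx":0,"ty":0,"tz":10,"turn":0,"gripper":1},
  {"tx":0,"ty":0,"tz":20,"turn":0,"gripper":1},
  {"tx":0,"ty":0,"tz":20,"turn":0,"gripper":1},
  {"tx":-15,"ty":-15,"tz":0,"turn":0,"gripper":1},
  {"tx":-20,"ty":-20,"tz":0,"turn":0,"gripper":1},
  {"tx":-20,"ty":-20,"tz":0,"turn":0,"gripper":1},
  {"tx":-20,"ty":-20,"tz":0,"turn":0,"gripper":1},
])

```text
time: 9.7
position: [0.5626, -0.1883, 0.2049]
ee_rot: [0.704, -0.003, 0.71, 0.007]
force: [-0.1, -0.6, -0.8]
grip_width: 0.0188
```

>>> servo_tool([
  {"tx":-20,"ty":-20,"tz":0,"turn":0,"gripper":1},
  {"tx":-20,"ty":-20,"tz":0,"turn":0,"gripper":1},
  {"tx":-15,"ty":-15,"tz":0,"turn":0,"gripper":1},
  {"tx":-10,"ty":-5,"tz":0,"turn":0,"gripper":1},
  {"tx":0,"ty":0,"tz":0,"turn":0,"gripper":1},
  {"tx":0,"ty":0,"tz":0,"turn":0,"gripper":1},
])

```text
time: 10.2
position: [0.4899, -0.2551, 0.2084]
ee_rot: [0.704, -0.001, 0.71, 0.005]
force: [0.7, 1.2, -1.6]
grip_width: 0.0183
```

```bash
python3 s.py
```

```text
t 10.2 tcp [ 0.4899 -0.2551  0.2084] tip [ 0.4839 -0.2546  0.1108] axis [0.0226 0.0033 0.9997] F [ 0.6628  1.1669 -1.585 ] w 0.01826433428621884
```

>>> servo_tool([
  {"tx":-2,"ty":-8,"tz":-10,"turn":0,"gripper":1},
  {"tx":0,"ty":0,"tz":-15,"turn":0,"gripper":1},
  {"tx":0,"ty":0,"tz":-10,"turn":0,"gripper":1},
  {"tx":0,"ty":0,"tz":0,"turn":0,"gripper":1},
  {"tx":0,"ty":0,"tz":0,"turn":0,"gripper":1},
])

```text
time: 10.62
position: [0.491, -0.2609, 0.1703]
ee_rot: [0.705, -0.003, 0.71, 0.007]
force: [-0.8, -0.0, -0.5]
grip_width: 0.0179
```

```bash
python3 look.py "[.4818,-.263,.06]" e
```

```text
t 10.6167 tcp [ 0.491  -0.2609  0.1703] tip [ 0.485  -0.2604  0.0727] axis [0.0219 0.0029 0.9998] F [-0.8291 -0.0282 -0.5389] need mm [ -3.2326  -2.5898 -12.734 ]
[182.4, 128.2] 0.48 [ 0.4822 -0.2642  0.0727]
[179.4, 107.7] 0.24 [ 0.4224 -0.331   0.0727]
[[182.7086 129.303 ]
 [183.4903 131.4104]]
```

View pics/e.png

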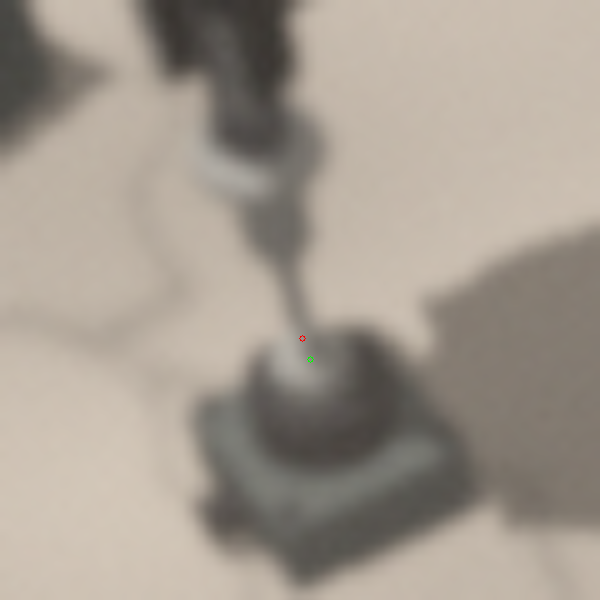

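The tip shows at about (305,335) in the crop, on the model's mark. The anvil disc sits just below it at (300,365).

>>> servo_tool([
  {"tx":-3,"ty":-2.5,"tz":-3,"turn":0,"gripper":1},
  {"tx":0,"ty":0,"tz":-4,"turn":0,"gripper":1},
  {"tx":0,"ty":0,"tz":0,"turn":0,"gripper":1},
])

```text
time: 11.12
position: [0.4882, -0.2643, 0.1649]
ee_rot: [0.706, -0.003, 0.708, 0.006]
force: [-0.6, 0.6, -0.4]
grip_width: 0.0182
```

```bash
python3 s.py
```

```text
t 11.1167 tcp [ 0.4882 -0.2643  0.1649] tip [ 0.4826 -0.2639  0.0672] axis [0.0184 0.004  0.9998] F [-0.5951  0.5574 -0.4358] w 0.018202400159571683
```

>>> servo_tool([
  {"tx":-0.5,"ty":0.5,"tz":-3,"turn":0,"gripper":1},
  {"tx":0,"ty":0,"tz":-2,"turn":0,"gripper":1},
  {"tx":0,"ty":0,"tz":-1,"turn":0,"gripper":1},
])

```text
time: 11.37
position: [0.4876, -0.2639, 0.1585]
ee_rot: [0.706, -0.003, 0.708, 0.006]
force: [0.6, 0.7, -0.9]
grip_width: 0.0184
```

```bash
python3 s.py
```

```text
t 11.3667 tcp [ 0.4876 -0.2639  0.1585] tip [ 0.482  -0.2635  0.0608] axis [0.018  0.004  0.9998] F [ 0.5708  0.6836 -0.8655] w 0.01841388306248359
```

>>> servo_tool([
  {"tx":0,"ty":0,"tz":-2,"turn":0,"gripper":1},
  {"tx":0,"ty":0,"tz":-1,"turn":0,"gripper":1},
])

```text
time: 11.53
position: [0.4876, -0.2639, 0.1551]
ee_rot: [0.706, -0.003, 0.708, 0.006]
force: [0.0, 0.3, 0.9]
grip_width: 0.0183
```

>>> servo_tool([
  {"tx":0,"ty":0,"tz":-1.5,"turn":0,"gripper":1},
])

```text
time: 11.62
position: [0.4878, -0.2639, 0.1537]
ee_rot: [0.706, -0.003, 0.708, 0.006]
force: [-0.7, 0.4, 3.5]
grip_width: 0.0182
```

```bash
python3 s.py
```

```text
t 11.6167 tcp [ 0.4878 -0.2639  0.1537] tip [ 0.4823 -0.2635  0.0561] axis [0.0177 0.0042 0.9998] F [-0.687   0.4295  3.5093] w 0.01817251177246501
```

>>> servo_tool([
  {"tx":-0.3,"ty":0,"tz":-0.3,"turn":0,"gripper":1},
  {"tx":0,"ty":0,"tz":0,"turn":0,"gripper":1},
  {"tx":0,"ty":0,"tz":0,"turn":0,"gripper":1},
])

```text
time: 11.87
position: [0.4878, -0.2639, 0.1536]
ee_rot: [0.706, -0.003, 0.708, 0.006]
force: [-0.9, 0.5, 2.9]
grip_width: 0.0186
```

>>> servo_tool([
  {"tx":0,"ty":0,"tz":-0.2,"turn":0,"gripper":1},
  {"tx":0,"ty":0,"tz":0,"turn":0,"gripper":1},
  {"tx":0,"ty":0,"tz":0,"turn":0,"gripper":1},
  {"tx":0,"ty":0,"tz":0,"turn":0,"gripper":1},
  {"tx":0,"ty":0,"tz":0,"turn":0,"gripper":1},
])

```text
time: 12.28
position: [0.4879, -0.2639, 0.1538]
ee_rot: [0.706, -0.003, 0.708, 0.006]
force: [0.2, -0.1, 2.6]
grip_width: 0.0181
```

```bash
python3 diff.py 183,131; python3 s.py
```

```text
cols 176 ..
122 [  0 -10 -28 -45 -51 -53 -53 -51 -35 -11  -1   2   2   3   2]
123 [  1  -4 -19 -36 -48 -51 -53 -48 -31 -10   0   2   2   2   2]
124 [  3  -1 -10 -24 -40 -49 -51 -43 -23  -6   0   2   3   2   2]
125 [  2   2  -1 -11 -25 -39 -47 -36 -15  -3   2   2   2   2   2]
126 [  2   2   1  -3 -10 -27 -42 -32 -11   0   1   3   3   2   2]
127 [  3   3   3   1  -3 -18 -35 -33 -16  -6  -2   0   0   0   0]
128 [  2   2   2   2  -2 -15 -32 -40 -29 -20 -14  -8  -4  -5  -7]
129 [  3   2   1   0  -5 -16 -32 -41 -40 -37 -33 -26 -17 -14 -16]
130 [  3   2   2  -1 -10 -16 -26 -36 -41 -42 -41 -36 -26 -18 -21]
131 [  3   2   1  -2  -7 -10 -19 -30 -40 -42 -38 -33 -23 -16 -20]
132 [  2   2   1  -1  -1  -2  -9 -21 -32 -35 -31 -22 -14 -12 -15]
133 [  2   1   0   1   4   3   2  -7 -19 -21 -17 -11  -9  -9 -13]
134 [  2   1   1   1   5   8   7   3  -2  -6  -6  -5  -7 -10  -9]
135 [ 2  0  0  0  3  5  8  7  3  1 -1 -4 -7 -9 -8]
136 [ 0  0  0  0  0  1  3  3  2  0  0 -2 -4 -6 -5]
[ 0.4824 -0.2636  0.0561] [[183.412  132.3892]]
t 12.6833 tcp [ 0.4879 -0.264   0.1537] tip [ 0.4824 -0.2636  0.0561] axis [0.0168 0.0042 0.9998] F [-0.2795 -0.1176  2.2395] w 0.018474124492486758
```

>>> servo_tool([
  {"tx":0,"ty":0,"tz":-0.7,"turn":0,"gripper":1},
  {"tx":0,"ty":0,"tz":-0.2,"turn":0,"gripper":1},
  {"tx":0,"ty":0,"tz":0,"turn":0,"gripper":1},
])

```text
time: 12.93
position: [0.4879, -0.264, 0.1528]
ee_rot: [0.706, -0.003, 0.708, 0.006]
force: [-1.3, 1.3, 3.9]
grip_width: 0.0183
```

>>> servo_tool([
  {"tx":0,"ty":0,"tz":0,"turn":0,"gripper":1},
  {"tx":0,"ty":0,"tz":0,"turn":0,"gripper":1},
  {"tx":0,"ty":0,"tz":0,"turn":0,"gripper":1},
  {"tx":0,"ty":0,"tz":0,"turn":0,"gripper":1},
  {"tx":0,"ty":0,"tz":0,"turn":0,"gripper":1},
  {"tx":0,"ty":0,"tz":0,"turn":0,"gripper":1},
])

```text
time: 13.43
position: [0.4879, -0.264, 0.1529]
ee_rot: [0.706, -0.003, 0.708, 0.006]
force: [-0.4, 0.7, 3.7]
grip_width: 0.0184
```

>>> servo_tool([
  {"tx":0,"ty":0,"tz":10,"turn":0,"gripper":1},
  {"tx":0,"ty":0,"tz":20,"turn":0,"gripper":1},
  {"tx":0,"ty":0,"tz":20,"turn":0,"gripper":1},
  {"tx":2,"ty":15,"tz":5,"turn":0,"gripper":1},
  {"tx":4,"ty":28,"tz":0,"turn":0,"gripper":1},
  {"tx":5,"ty":30,"tz":0,"turn":0,"gripper":1},
  {"tx":5,"ty":30,"tz":0,"turn":0,"gripper":1},
  {"tx":5,"ty":30,"tz":0,"turn":0,"gripper":1},
])

```text
time: 14.1
position: [0.5063, -0.1337, 0.214]
ee_rot: [0.706, 0.0, 0.708, 0.001]
force: [1.5, 0.3, -1.5]
grip_width: 0.0182
```

>>> servo_tool([
  {"tx":5,"ty":30,"tz":0,"turn":0,"gripper":1},
  {"tx":5,"ty":30,"tz":0,"turn":0,"gripper":1},
  {"tx":5,"ty":30,"tz":0,"turn":0,"gripper":1},
  {"tx":5,"ty":30,"tz":0,"turn":0,"gripper":1},
  {"tx":5,"ty":30,"tz":0,"turn":0,"gripper":1},
  {"tx":5,"ty":30,"tz":0,"turn":0,"gripper":1},
  {"tx":5,"ty":30,"tz":0,"turn":0,"gripper":1},
  {"tx":5,"ty":30,"tz":0,"turn":0,"gripper":1},
])

```text
time: 14.77
position: [0.5461, 0.1178, 0.2192]
ee_rot: [0.707, 0.001, 0.707, -0.0]
force: [0.5, -0.6, -1.3]
grip_width: 0.0186
```

```bash
python3 s.py
```

```text
t 14.7667 tcp [0.5461 0.1178 0.2192] tip [0.541  0.1178 0.1216] axis [0.0138 0.0082 0.9999] F [ 0.4795 -0.6033 -1.3028] w 0.018622862327729424
```

>>> servo_tool([
  {"tx":5,"ty":30,"tz":0,"turn":0,"gripper":1},
  {"tx":5,"ty":30,"tz":0,"turn":0,"gripper":1},
  {"tx":5,"ty":30,"tz":0,"turn":0,"gripper":1},
  {"tx":4,"ty":25,"tz":-5,"turn":0,"gripper":1},
  {"tx":3,"ty":15,"tz":-10,"turn":0,"gripper":1},
  {"tx":0,"ty":5,"tz":-10,"turn":0,"gripper":1},
  {"tx":0,"ty":0,"tz":0,"turn":0,"gripper":1},
  {"tx":0,"ty":0,"tz":0,"turn":0,"gripper":1},
])

```text
time: 15.43
position: [0.5671, 0.2667, 0.1966]
ee_rot: [0.708, -0.002, 0.706, 0.002]
force: [-0.0, -0.3, -1.1]
grip_width: 0.0185
```

```bash
python3 s.py
```

```text
t 15.4333 tcp [0.5671 0.2667 0.1966] tip [0.5621 0.2668 0.099 ] axis [0.0124 0.0077 0.9999] F [-0.0263 -0.3246 -1.1485] w 0.018510207562196068
```

Tilt is only 0.8°. Target is (.564, .2715), so I shift +2 and +4.5 mm, then go down to tip z of about 0.060.

>>> servo_tool([
  {"tx":1.5,"ty":4,"tz":-10,"turn":0,"gripper":1},
  {"tx":0,"ty":0,"tz":-15,"turn":0,"gripper":1},
  {"tx":0,"ty":0,"tz":-10,"turn":0,"gripper":1},
  {"tx":0,"ty":0,"tz":0,"turn":0,"gripper":1},
  {"tx":0,"ty":0,"tz":0,"turn":0,"gripper":1},
])

```text
time: 15.85
position: [0.57, 0.266, 0.1612]
ee_rot: [0.709, 0.0, 0.706, 0.0]
force: [0.8, -0.2, -1.3]
grip_width: 0.0186
```

```bash
python3 look.py "[.564,.2715,.05]" f
```

```text
t 15.85 tcp [0.57   0.266  0.1612] tip [0.5652 0.266  0.0635] axis [0.0105 0.0085 0.9999] F [ 0.7584 -0.2298 -1.3285] need mm [ -1.2216   5.4627 -13.5374]
[327.5, 243.9] 0.85 [0.5615 0.2583 0.0635]
[[329.6407 246.8059]
 [331.0102 250.2983]]
```

View pics/f.png

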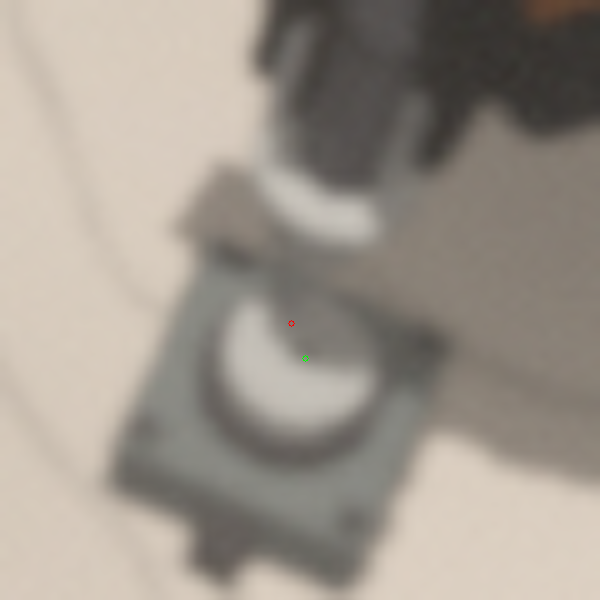

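The tip shows near (287,318) in the crop, close to the model mark at (291,323). The dot is at (305,358), so I shift -1 and +5 mm and descend.

>>> servo_tool([
  {"tx":-1,"ty":5,"tz":-3,"turn":0,"gripper":1},
  {"tx":0,"ty":0,"tz":-2,"turn":0,"gripper":1},
  {"tx":0,"ty":0,"tz":0,"turn":0,"gripper":1},
])

```text
time: 16.35
position: [0.5694, 0.2728, 0.1575]
ee_rot: [0.71, 0.0, 0.705, 0.001]
force: [0.5, -1.0, -1.2]
grip_width: 0.018
```

```bash
python3 s.py; python3 diff.py 331,250
```

```text
t 16.35 tcp [0.5694 0.2728 0.1575] tip [0.5649 0.2729 0.0598] axis [0.008  0.0067 0.9999] F [ 0.5422 -0.9803 -1.1603] w 0.01799890303584753
cols 324 ..
241 [  1  -7 -15 -23 -25 -29 -37 -42 -43 -40 -33 -24 -20 -20 -22]
242 [  6   0  -9 -15 -16 -19 -25 -33 -36 -40 -40 -38 -36 -35 -35]
243 [  9   6   0  -4  -4  -9 -17 -25 -29 -31 -34 -36 -36 -36 -35]
244 [  9  10   9   6   3  -7 -21 -31 -34 -29 -28 -26 -28 -31 -32]
245 [ 10  11  12  10   3 -10 -27 -36 -39 -37 -31 -27 -25 -25 -27]
246 [ 11  13  12  12   4 -11 -29 -37 -40 -38 -35 -30 -26 -24 -24]
247 [ 12  13  13  13   7  -6 -25 -37 -40 -36 -34 -31 -29 -27 -22]
248 [ 12  13  13  12   9  -1 -20 -33 -37 -36 -33 -32 -31 -28 -24]
249 [ 13  13  14  13  10   2 -12 -25 -32 -32 -32 -32 -31 -30 -27]
250 [ 12  14  14  14  13   8   0 -12 -23 -30 -32 -34 -33 -30 -27]
251 [ 12  13  13  13  13  12   8   0 -11 -20 -27 -32 -32 -30 -24]
252 [ 12  13  13  13  13  13  12   8   4  -4 -15 -24 -28 -25 -21]
253 [ 11  13  13  13  14  13  13  13  11   6   0  -9 -13 -13 -14]
254 [10 11 13 13 12 13 13 13 13 11  9  5  3  0 -4]
255 [ 8 10 12 13 12 13 13 13 13 14 12 11  9  6 -1]
[0.5649 0.2729 0.0598] [[332.078  248.9847]]
```

>>> servo_tool([
  {"tx":-0.8,"ty":-0.8,"tz":-3,"turn":0,"gripper":1},
  {"tx":0,"ty":0,"tz":-2,"turn":0,"gripper":1},
  {"tx":0,"ty":0,"tz":-1,"turn":0,"gripper":1},
])

```text
time: 17.0
position: [0.5688, 0.2716, 0.1515]
ee_rot: [0.71, 0.001, 0.704, 0.001]
force: [-0.2, 0.3, -1.3]
grip_width: 0.0183
```

>>> servo_tool([
  {"tx":0,"ty":0,"tz":-2,"turn":0,"gripper":1},
  {"tx":0,"ty":0,"tz":0,"turn":0,"gripper":1},
])

```text
time: 17.17
position: [0.5687, 0.2715, 0.1489]
ee_rot: [0.71, 0.001, 0.705, 0.001]
force: [0.5, -0.0, -1.9]
grip_width: 0.0185
```

```bash
python3 s.py
```

```text
t 17.1667 tcp [0.5687 0.2715 0.1489] tip [0.5641 0.2717 0.0512] axis [0.0079 0.0066 0.9999] F [ 0.4804 -0.0446 -1.8819] w 0.01849896064860524
```

>>> servo_tool([
  {"tx":0,"ty":0,"tz":-2,"turn":0,"gripper":1},
  {"tx":0,"ty":0,"tz":-1,"turn":0,"gripper":1},
])

```text
time: 17.33
position: [0.5687, 0.2715, 0.1457]
ee_rot: [0.71, 0.001, 0.705, 0.001]
force: [0.2, -0.4, -1.4]
grip_width: 0.0184
```

>>> servo_tool([
  {"tx":0,"ty":0,"tz":-1.5,"turn":0,"gripper":1},
  {"tx":0,"ty":0,"tz":0,"turn":0,"gripper":1},
])

```text
time: 17.5
position: [0.5687, 0.2715, 0.1438]
ee_rot: [0.71, 0.001, 0.705, 0.001]
force: [-0.5, 0.2, -0.6]
grip_width: 0.0185
```

```bash
python3 s.py
```

```text
t 17.5 tcp [0.5687 0.2715 0.1438] tip [0.5642 0.2717 0.0462] axis [0.0079 0.0066 0.9999] F [-0.5053  0.1662 -0.6162] w 0.018545096519570304
```

>>> servo_tool([
  {"tx":0,"ty":0,"tz":-1.5,"turn":0,"gripper":1},
  {"tx":0,"ty":0,"tz":0,"turn":0,"gripper":1},
])

```text
time: 17.67
position: [0.5689, 0.2715, 0.1425]
ee_rot: [0.71, 0.001, 0.704, 0.001]
force: [-0.6, -0.3, 2.0]
grip_width: 0.0183
```

>>> servo_tool([
  {"tx":0,"ty":0,"tz":-1.5,"turn":0,"gripper":1},
])

```text
time: 17.75
position: [0.5691, 0.2716, 0.1414]
ee_rot: [0.71, 0.001, 0.704, 0.001]
force: [-0.9, -1.2, 4.4]
grip_width: 0.0183
```

>>> servo_tool([
  {"tx":-0.3,"ty":0,"tz":0,"turn":0,"gripper":1},
  {"tx":0,"ty":0,"tz":0,"turn":0,"gripper":1},
  {"tx":0,"ty":0,"tz":0,"turn":0,"gripper":1},
])

```text
time: 18.0
position: [0.569, 0.2716, 0.1416]
ee_rot: [0.71, 0.001, 0.704, 0.001]
force: [-0.7, -0.6, 3.9]
grip_width: 0.0184
```

>>> servo_tool([
  {"tx":0,"ty":0,"tz":-0.3,"turn":0,"gripper":1},
  {"tx":0,"ty":0,"tz":0,"turn":0,"gripper":1},
  {"tx":0,"ty":0,"tz":0,"turn":0,"gripper":1},
  {"tx":0,"ty":0,"tz":0,"turn":0,"gripper":1},
  {"tx":0,"ty":0,"tz":0,"turn":0,"gripper":1},
  {"tx":0,"ty":0,"tz":0,"turn":0,"gripper":1},
])

```text
time: 18.5
position: [0.569, 0.2715, 0.1416]
ee_rot: [0.71, 0.001, 0.704, 0.001]
force: [-0.4, -0.5, 3.8]
grip_width: 0.0185
```

```bash
python3 s.py;python3 diff.py 331,250
```

```text
t 18.5 tcp [0.569  0.2715 0.1416] tip [0.5646 0.2718 0.0439] axis [0.0064 0.006  1.    ] F [-0.3742 -0.5153  3.7937] w 0.01849598919419632
cols 324 ..
241 [ -9 -15 -19 -21 -14  -2   5   9  10   9  10  10   9   5  -6]
242 [ -3 -12 -17 -19 -15  -6   2   8  10  10  10  11  11  11   4]
243 [  1  -3 -13 -20 -23 -20 -12  -6   0   6   8   8   7   6   0]
244 [  3  -1  -9 -16 -26 -32 -32 -29 -21 -12  -5  -1  -2  -9 -16]
245 [  1  -2  -3 -10 -25 -34 -38 -37 -35 -30 -23 -18 -15 -20 -25]
246 [  2   2   2  -4 -21 -34 -39 -39 -39 -36 -35 -30 -27 -26 -25]
247 [  9  10   8  -1 -20 -34 -39 -40 -39 -37 -36 -35 -35 -33 -26]
248 [ 11  12  10   1 -14 -31 -38 -40 -38 -37 -35 -35 -36 -35 -30]
249 [ 13  12  12   6  -5 -21 -30 -30 -34 -34 -34 -34 -35 -37 -35]
250 [ 13  13  13  10   2 -11 -19 -22 -27 -33 -34 -35 -35 -36 -34]
251 [ 15  14  13  12   7   0 -10 -20 -28 -32 -33 -35 -33 -34 -30]
252 [ 17  15  13  12  11   6   0 -10 -19 -26 -29 -32 -33 -32 -26]
253 [ 18  17  15  13  13  11   9   4  -3 -11 -20 -27 -29 -27 -23]
254 [ 17  19  18  15  13  13  13  12   9   4  -2 -11 -17 -19 -14]
255 [15 20 21 19 15 14 14 14 13 13 11  7  2 -2 -5]
[0.5646 0.2718 0.0439] [[330.5564 251.7153]]
```

>>> servo_tool([
  {"tx":0,"ty":0,"tz":10,"turn":0,"gripper":1},
  {"tx":0,"ty":0,"tz":20,"turn":0,"gripper":1},
  {"tx":0,"ty":0,"tz":25,"turn":0,"gripper":1},
  {"tx":-10,"ty":-12,"tz":10,"turn":0,"gripper":1},
  {"tx":0,"ty":0,"tz":0,"turn":0,"gripper":1},
])

```text
time: 19.32
position: [0.5576, 0.2589, 0.2093]
ee_rot: [0.709, 0.0, 0.705, 0.001]
force: [0.0, -1.0, -1.4]
grip_width: 0.0184
```

```bash
python3 s.py; python3 - <<'E'
from h import *
np.set_printoptions(precision=4,suppress=True)
P={}
for c in("top","scene"):
    im=viewer.camera(c)
    L=viewer.landmark_of(c,"stand_rim");print(c,[(d["xy"],round(d["confidence"],2),at_z(c,d["xy"],.076)) for d in L])
    a=proj(c,[.455,.103,.076])[0];x,y=np.round(a).astype(int);print(a)
    k=cv2.resize(im[y-20:y+30,x-25:x+25,::-1],(400,400),interpolation=cv2.INTER_CUBIC)
    P[c]=np.clip(k*1.5,0,255).astype(np.uint8)
    cv2.circle(P[c],tuple(np.round((a-[x-25,y-20]+.5)*8).astype(int)),3,(0,0,255),1)
cv2.imwrite("pics/g.png",np.hstack([P["top"],P["scene"]]))
E
```

```text
t 19.3167 tcp [0.5576 0.2589 0.2093] tip [0.5529 0.259  0.1116] axis [0.0094 0.0077 0.9999] F [ 0.0384 -0.9827 -1.3897] w 0.018389128200183874
top [([236.2, 234.3], 0.58, array([0.4506, 0.1051, 0.076 ])), ([215.1, 277.3], 0.53, array([0.3244, 0.1591, 0.076 ]))]
[237.0124 232.8436]
scene [([298.8, 182.8], 0.75, array([0.4578, 0.1145, 0.076 ])), ([335.5, 156.9], 0.6, array([0.3258, 0.1492, 0.076 ]))]
[295.5564 180.0204]
```

View pics/g.png

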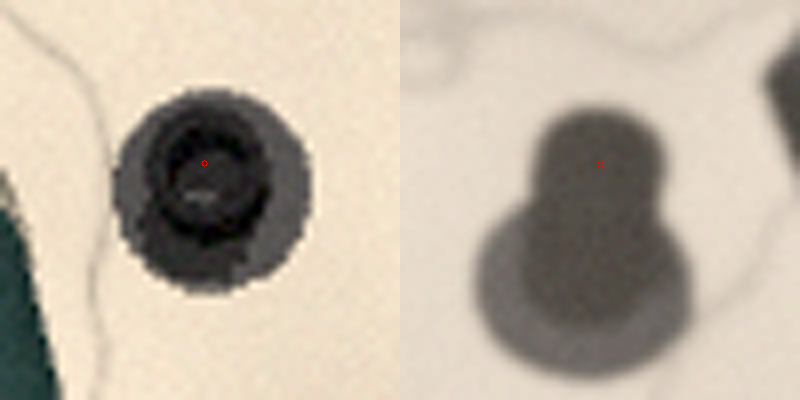

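```bash
python3 - <<'E'
from h import *
print(at_z("top",(238.1,236.3),.005),at_z("top",(237.4,233.4),.076))
E
```

```text
[0.45319385 0.10208267 0.005     ] [0.45342905 0.10179173 0.076     ]
```

>>> servo_tool([
  {"tx":-10,"ty":-15,"tz":0,"turn":0,"gripper":1},
  {"tx":-20,"ty":-30,"tz":0,"turn":0,"gripper":1},
  {"tx":-20,"ty":-30,"tz":0,"turn":0,"gripper":1},
  {"tx":-20,"ty":-30,"tz":0,"turn":0,"gripper":1},
  {"tx":-16,"ty":-24,"tz":0,"turn":0,"gripper":1},
  {"tx":-8,"ty":-15,"tz":0,"turn":0,"gripper":1},
  {"tx":0,"ty":0,"tz":0,"turn":0,"gripper":1},
  {"tx":0,"ty":0,"tz":0,"turn":0,"gripper":1},
])

```text
time: 20.18
position: [0.4567, 0.1136, 0.1995]
ee_rot: [0.705, -0.003, 0.709, 0.001]
force: [-0.4, 1.2, -1.0]
grip_width: 0.0186
```

```bash
python3 s.py
```

```text
t 20.1833 tcp [0.4567 0.1136 0.1995] tip [0.4508 0.1133 0.1019] axis [0.021  0.0116 0.9997] F [-0.4187  1.1778 -0.995 ] w 0.018553525701541073
```

>>> servo_tool([
  {"tx":2,"ty":-6,"tz":0,"turn":0,"gripper":1},
  {"tx":1,"ty":-4,"tz":0,"turn":0,"gripper":1},
  {"tx":0,"ty":0,"tz":0,"turn":0,"gripper":1},
  {"tx":0,"ty":0,"tz":0,"turn":0,"gripper":1},
])

```text
time: 20.52
position: [0.4613, 0.1047, 0.1986]
ee_rot: [0.704, -0.004, 0.71, 0.002]
force: [-0.1, 0.4, -0.1]
grip_width: 0.0186
```

```bash
python3 s.py
```

```text
t 20.5167 tcp [0.4613 0.1047 0.1986] tip [0.4553 0.1043 0.101 ] axis [0.0221 0.0124 0.9997] F [-0.1058  0.4085 -0.0632] w 0.018597065316656163
```

>>> servo_tool([
  {"tx":-2,"ty":-1.5,"tz":-8,"turn":0,"gripper":1},
  {"tx":0,"ty":0,"tz":-10,"turn":0,"gripper":1},
  {"tx":0,"ty":0,"tz":-10,"turn":0,"gripper":1},
  {"tx":0,"ty":0,"tz":0,"turn":0,"gripper":1},
])

```text
time: 20.85
position: [0.4593, 0.1043, 0.1673]
ee_rot: [0.704, -0.005, 0.71, 0.002]
force: [-0.9, -0.0, -2.0]
grip_width: 0.0188
```

```bash
python3 s.py
```

```text
t 20.85 tcp [0.4593 0.1043 0.1673] tip [0.4533 0.1038 0.0697] axis [0.0222 0.0124 0.9997] F [-0.8646 -0.0486 -1.9581] w 0.018763892010229592
```

>>> servo_tool([
  {"tx":0,"ty":-1,"tz":-10,"turn":0,"gripper":1},
  {"tx":0,"ty":0,"tz":-10,"turn":0,"gripper":1},
  {"tx":0,"ty":0,"tz":-5,"turn":0,"gripper":1},
])

```text
time: 21.1
position: [0.4592, 0.1037, 0.1406]
ee_rot: [0.704, -0.005, 0.71, 0.002]
force: [-0.2, -1.3, -1.6]
grip_width: 0.0182
```

```bash
python3 s.py
```

```text
t 21.1 tcp [0.4592 0.1037 0.1406] tip [0.4532 0.1032 0.043 ] axis [0.0225 0.0126 0.9997] F [-0.1519 -1.2713 -1.5539] w 0.018179898992342618
```

>>> servo_tool([
  {"tx":0,"ty":0,"tz":-8,"turn":0,"gripper":1},
  {"tx":0,"ty":0,"tz":-8,"turn":0,"gripper":1},
  {"tx":0,"ty":0,"tz":-5,"turn":0,"gripper":1},
])

```text
time: 21.35
position: [0.4592, 0.1039, 0.1175]
ee_rot: [0.704, -0.005, 0.71, 0.003]
force: [-0.4, -0.1, -1.5]
grip_width: 0.0183
```

```bash
python3 s.py
```

```text
t 21.35 tcp [0.4592 0.1039 0.1175] tip [0.4531 0.1035 0.0199] axis [0.0227 0.0126 0.9997] F [-0.4186 -0.0642 -1.5348] w 0.0182793205837568
```

No contact with the walls. About 10 mm remains, so I'll go gently until the collar touches the rim.

>>> servo_tool([
  {"tx":0,"ty":0,"tz":-4,"turn":0,"gripper":1},
  {"tx":0,"ty":0,"tz":-3,"turn":0,"gripper":1},
  {"tx":0,"ty":0,"tz":-1,"turn":0,"gripper":1},
])

```text
time: 21.6
position: [0.4589, 0.1038, 0.1078]
ee_rot: [0.704, -0.005, 0.71, 0.002]
force: [-0.7, -0.0, 3.3]
grip_width: 0.0184
```

>>> servo_tool([
  {"tx":0,"ty":0,"tz":-1,"turn":0,"gripper":1},
  {"tx":0,"ty":0,"tz":-1,"turn":0,"gripper":1},
])

```text
time: 21.77
position: [0.4593, 0.1038, 0.1075]
ee_rot: [0.704, -0.005, 0.71, 0.003]
force: [-13.1, -3.4, 34.7]
grip_width: 0.0186
```

```bash
python3 s.py
```

```text
t 21.7667 tcp [0.4593 0.1038 0.1075] tip [0.4532 0.1034 0.0099] axis [0.0237 0.0125 0.9996] F [-13.1438  -3.353   34.7216] w 0.018632168488999314
```

Home: the tip is at 9.9 mm and the collar is seated on the rim. I'll relax the push, then open.

>>> servo_tool([
  {"tx":0,"ty":0,"tz":0,"turn":0,"gripper":1},
  {"tx":0,"ty":0,"tz":0,"turn":0,"gripper":1},
  {"tx":0,"ty":0,"tz":0,"turn":0,"gripper":1},
], newtons=20)

```text
time: 22.02
position: [0.4599, 0.104, 0.1088]
ee_rot: [0.705, -0.005, 0.71, 0.003]
force: [-0.1, 0.2, -1.3]
grip_width: 0.0185
```

```bash
python3 s.py
```

```text
t 22.0167 tcp [0.4599 0.104  0.1088] tip [0.4539 0.1036 0.0112] axis [0.022  0.0116 0.9997] F [-0.118   0.2407 -1.2944] w 0.01849592206037201
```

>>> servo_tool([
  {"tx":0,"ty":0,"tz":-1,"turn":0,"gripper":1},
])

```text
time: 22.1
position: [0.4601, 0.1041, 0.108]
ee_rot: [0.705, -0.005, 0.709, 0.003]
force: [0.3, -0.5, -0.8]
grip_width: 0.0184
```

```bash
python3 s.py
```

```text
t 22.1 tcp [0.4601 0.1041 0.108 ] tip [0.4542 0.1037 0.0104] axis [0.0214 0.0114 0.9997] F [ 0.3435 -0.4529 -0.8224] w 0.01840389459840019
```

>>> servo_tool([
  {"tx":0,"ty":0,"tz":-0.7,"turn":0,"gripper":1},
])

```text
time: 22.18
position: [0.4602, 0.104, 0.1075]
ee_rot: [0.705, -0.005, 0.709, 0.003]
force: [-6.8, -2.2, 24.2]
grip_width: 0.0186
```

>>> servo_tool([
  {"tx":0,"ty":0,"tz":0,"turn":0,"gripper":0.4},
  {"tx":0,"ty":0,"tz":0,"turn":0,"gripper":0},
  {"tx":0,"ty":0,"tz":0,"turn":0,"gripper":-1},
  {"tx":0,"ty":0,"tz":0,"turn":0,"gripper":-1},
  {"tx":0,"ty":0,"tz":0,"turn":0,"gripper":-1},
  {"tx":0,"ty":0,"tz":0,"turn":0,"gripper":-1},
  {"tx":0,"ty":0,"tz":0,"turn":0,"gripper":-1},
  {"tx":0,"ty":0,"tz":0,"turn":0,"gripper":-1},
])

```text
time: 22.85
position: [0.4604, 0.1041, 0.1072]
ee_rot: [0.705, -0.005, 0.709, 0.003]
force: [-0.2, -0.3, 1.2]
grip_width: 0.0854
```

Open, with nothing touching. I'll retract straight up and then aside.

>>> servo_tool([
  {"tx":0,"ty":0,"tz":15,"turn":0,"gripper":-1},
  {"tx":0,"ty":0,"tz":30,"turn":0,"gripper":-1},
  {"tx":0,"ty":0,"tz":35,"turn":0,"gripper":-1},
  {"tx":0,"ty":0,"tz":35,"turn":0,"gripper":-1},
  {"tx":0,"ty":0,"tz":25,"turn":0,"gripper":-1},
  {"tx":0,"ty":30,"tz":0,"turn":0,"gripper":-1},
  {"tx":0,"ty":30,"tz":0,"turn":0,"gripper":-1},
  {"tx":0,"ty":30,"tz":0,"turn":0,"gripper":-1},
])

```text
time: 23.52
position: [0.4592, 0.1902, 0.2551]
ee_rot: [0.705, -0.001, 0.709, -0.001]
force: [1.1, -0.3, -0.6]
grip_width: 0.0855
```

>>> servo_tool([
  {"tx":0,"ty":30,"tz":0,"turn":0,"gripper":-1},
  {"tx":0,"ty":30,"tz":0,"turn":0,"gripper":-1},
  {"tx":0,"ty":30,"tz":0,"turn":0,"gripper":-1},
  {"tx":0,"ty":20,"tz":0,"turn":0,"gripper":-1},
  {"tx":0,"ty":0,"tz":0,"turn":0,"gripper":-1},
  {"tx":0,"ty":0,"tz":0,"turn":0,"gripper":-1},
])

```text
time: 24.02
position: [0.4568, 0.3118, 0.2553]
ee_rot: [0.705, -0.002, 0.709, 0.002]
force: [-0.2, -0.3, -0.0]
grip_width: 0.0858
```

```bash
python3 - <<'E'
from h import *
P=[]
for c in("top","scene"):
    im=viewer.camera(c);a=proj(c,[.455,.103,.1])[0];x,y=np.round(a).astype(int)
    k=np.hstack([z[y-25:y+25,x-25:x+25,::-1] for z in(np.load(c+".npy"),im.astype(float))])
    P.append(cv2.resize(np.clip(k*1.5,0,255).astype(np.uint8),(600,300),interpolation=cv2.INTER_CUBIC))
cv2.imwrite("pics/h.png",np.vstack(P))
s=r.read_state();print(s["time"],s["position"],s["qd"].round(3))
E
```

```text
24.1167 [0.45693379 0.31087942 0.25550129] [ 0.016 -0.01   0.013  0.006  0.001  0.     0.001]
```

View pics/h.png

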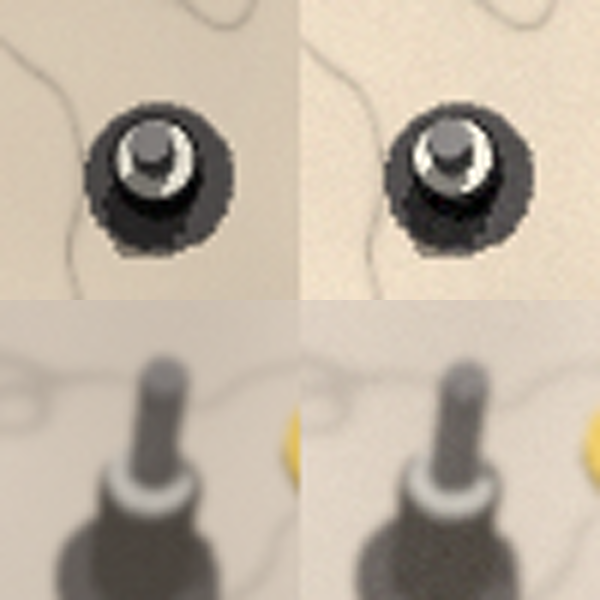

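The stylus sits in its stand as it did at the start: the collar is on the rim in both views (left before, right after). I'm handing in.

```bash
python3 -c "
from plant import r
print(r.sign_off())"
```

```text
the job is handed in; nothing more can be done
None
```

I pressed the three anvils in order (small, medium, large), put the stylus back in its stand, and handed the job in at about 24 s.

- **Pushes:** each was held for more than half a second at about 5 N, allowing for the stylus's weight. The highest reading I saw came to about 6.7 N, briefly, on the small anvil. The medium push sagged to about 4 N, so I corrected it to about 5 N and held it again.
- **Centring:** by vision the tip was within about 1–2 mm of each dot. Camera and arm positions disagreed by about 1–2 mm sideways, and I split the difference. I could not check the contact point more finely than that.
- **Upright:** the stylus tilted up to about 1.6° while carried. During the presses it was about 1.3° on the small anvil, 1° on the medium and 0.5° on the large.
- **Stand:** the collar was seated on the rim before I opened the gripper. The seating force briefly reached about 35 N at the wrist.
- **Last check:** the final pictures show the stylus seated as at the start. The arm is well clear, and I never brought it down near the other things. The last crops cover only the stand area, so I did not re-photograph the rest of the bench.

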